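Index the inspection table to the next board

ROBOT

A 6-joint arm with a two-finger parallel gripper is mounted at the origin on the work surface. World frame = base frame: x ahead of the robot, y to its left, z up, the work surface at z = 0. Lengths are in mm, angles in degrees, forces in N, time in s.
With the tool pointing down it reaches from about 275 to 875 mm from the base axis. Payload 12.5 kg.
Tool frame: the origin (TCP) lies midway between the tips of the shut fingers; the grasp point (between the pads) lies 19 mm behind it; z points along the fingers, x is the direction in which the jaws open and shut, and the axes are right-handed (so a half turn about z gives the same grasp; the last joint's range is limited). The gripper opens to 85 mm and grips with 20 to 120 N. Pads are 22 mm wide; open, the fingers measure 114 mm over their backs; the gripper's body (76 mm by 85 mm) begins 54 mm behind the grasp point. The pads swing forward as they close: fully open they stand 13 mm farther back than shut.
Start: joints at [-78.701, 20.094, 94.641, -0, 65.266, -4.847], TCP at [152.967, -528.286, 231.29] pointing down, gripper open.
Joint ranges: [-157.81, 157.81], [-45, 120.19], [0.68, 151.7], [-89.99, 269.99], [4.06, 180], [-164.3, 164.3]. Speed limits (degrees/s): [127.2, 127.2, 159.86, 180, 180, 180].

INTERFACE

Orientations are given as a 3x3 rotation matrix whose columns are the frame's x, y, z axes.
In Python, from plant import arm gives the robot as it stands. The module is installed in compiled form; this text tells all that it offers.
- The arm moves only by the shell command python3 -m crank 'ROWS' [FORCE]. ROWS is JSON, a list of rows, each an object of numbers: "hand": the gripper's target within -1 to 1 (fully open at 1, half-way at 0, shut at -1); "tx", "ty", "tz": the shift along the tool's x, y, z in mm; "ax", "ay", "az": the turn, a rotation vector about the tool's x, y, z in degrees. In form: [{"hand": .., "tx": .., "ty": .., "tz": .., "ax": .., "ay": .., "az": ..}, ...]. A call has 1 to 5 rows; each row is the pose to reach, as a shift and turn from the pose commanded when the call began, along the tool's axes at that moment; what a row does not reach only later rows make up. A row lasts 1/10 s, in which the tool goes at most 50 mm and 8.59 degrees, less where a joint would pass 70% of its speed; a pose out of reach is approached as far as the arm can. A call with a gripper value outside its range is refused whole. The fingers move at their own pace and stop on an object; FORCE is the grip in N (left out, the last holds). Time passes only in rows, so rows that repeat a pose let the fingers close. It gives the time, the measured TCP pose, the force and the opening at its end, in the units of the state.
- arm.read_state(): the state, without advancing time (a new reading comes with each control period).
- arm.grab_frame(name): name is "side" or "top"; returns a dict with "pixels" (480x640x3 uint8, red, green, blue), "fx", "fy", "cx", "cy" (pixels), "k1" (the pictures are not rectified: a ray, as slopes to the right and down, at radius r is drawn at 1 + k1 r^2 times it, then the intrinsics apply), "R" (3x3) and "t" (3): a world point X has camera coordinates R X + t. Camera axes: x right, y down, z forward; pixel columns grow to the right and rows downward; lengths in mm; the calibration is good to about 2 mm. A picture is of the moment at which its call begins. There is no depth.
- arm.close_job(): hands the job in, once; it reports no verdict.
The state is a dict: "time": time; "joints": joint angles; "joint_vel": joint speeds; "joint_torque": joint torques, N m; "tool_pos": TCP position; "tool_rot": TCP orientation; "contact_force": force on the tool from outside, world axes, zero at the start; "wrist_torque": the same for the moment, N m; "gripper_width": opening from 0.0 (shut) to 1.0 (fully open).
Only numpy, scipy, OpenCV 4.12 (cv2) and the standard library are available. Lean on these libraries where they do the work, as an engineer would, in place of code of your own. Each camera call takes 0.05 s, during which the arm holds its last target. There are 200 camera calls.

TASK

The board under the video microscope has been looked at. Without lifting anything, press the black index plunger on the rotary table's arm in with your fingertips, turn the table with it anticlockwise (seen from above) to the next hole, one hole only, and let the plunger spring fully back up so that the table is locked there with the next board under the lens. Leave the boards in their nests and the other things on the bench where they are.

Things in the scene. Friction and masses are not known exactly. Their poses are not given: they have to be found in the camera images.
- station: The fixed inspection station: grey base plate 350 x 350 x 12 mm bolted to the bench, with a steel index ring (diameter 324 mm, top at 42 mm) round the turning table. Ring: a circular slot with 6 through holes of 15.5 mm, 60 deg (1.047 rad) apart, 140 mm from the axis. Origin: on the bench under the table's axis; x points to the microscope's lens, away from the robot within 0.4 rad; z up.
- rotary_table (a joint): Angle (rad) of the round aluminium table (diameter 208 mm, top 54 mm above the bench) about its vertical axis: 0 at the start, growing anticlockwise seen from above. It is locked, with about 0.01 rad of play, while the plunger is up in a hole. Free, it turns with a light drag, under 2 N at the plunger, and stays where it is left.
- plunger (a joint): How far (m) the push-to-release plunger is pressed in: 0 up, 0.014 at its stop. Up, its thick end fills a hole and locks the table; 9 mm or more in, the thick end is below the ring, a slim neck runs in the slot and the table is free. Between holes the ring keeps it 8 mm in; unless held down it springs up into the next hole, found from about 2 mm off by its taper. Spring: 3 N at first, 7 N at the stop.
- plunger_top (a point): Centre of the flat top of the plunger's black mushroom head, 44 mm in diameter, 81 mm above the bench when up. It goes down with the plunger and round with the table, 140 mm from its axis. It sits in the collar. Fingertips held down on it can drag the table round by friction, slipping by some mm on the way.
- collar_rim (a point): Centre of the upper rim of the round steel guard collar about the plunger's head, at the end of the table's index arm: inner diameter 60 mm, outer 68 mm, rim 87 mm above the bench, 6 mm above the head when that is up; below the rim it has four side windows. Closed fingers fit in it, on the head; pushing sideways against its inside turns the table.
- table_centre (a point): Centre of the table's top face, on its vertical turning axis, 54 mm above the bench.
- next_hole (a point): Mouth of the hole of the index ring that the plunger has to go to, 60 deg anticlockwise from the plunger at the start, on the ring's top face 42 mm above the bench. At the end the plunger stands straight above it.
- lens (a point): Centre of the microscope's underside (ring light, diameter 68 mm), 155 mm above the bench, 70 mm from the table's axis. Above it a tube of 42 mm diameter reaches up to 284 mm; a level bar at 225 mm joins it to a post 20 mm thick, 287 mm high, on the base plate at x 128, y 150 mm in the station's frame.
- board_seen: Green circuit board 34 x 46 mm, up to 6 mm thick, 22 g, loose in the nest under the lens at the start. Origin: centre of its underside, 54 mm above the bench. The nests have black rims 5 mm high and lie 70 mm from the table's axis, 60 deg apart.
- board_next: Green board like board_seen but with a long white connector, loose in the next nest (60 deg clockwise from the lens at the start); it has to come under the lens. Origin: centre of its underside, 54 mm above the bench.
- board_after: Like board_seen but with a round steel cell holder, loose in the nest after that. Origin: centre of its underside.
- screwdriver: Screwdriver 150 mm long, lying beside the station on its left. Bystander.
- flux_bottle: White bottle, 30 mm in diameter, 68 mm high, standing to the right of the station. Bystander; origin at its underside.
- tip_jar: Flat metal jar, 42 mm in diameter, 30 mm high, standing between the robot and the station. Bystander; origin at its underside.
- screw_cup: Small steel cup, 34 mm in diameter, 20 mm high, standing on the base plate's near right corner, outside the index ring. Bystander; origin at its underside.
- parts_tray: Grey divided tray 110 x 80 x 26 mm on the bench far to the right. Bystander; origin at its underside.
- solder_reel: Solder reel, 62 mm in diameter, 47 mm high, on the bench far to the right. Bystander; origin at its underside.
- tweezers: Steel tweezers 120 mm long, lying far to the left. Bystander.
- multimeter: Hand multimeter 150 x 76 x 36 mm, lying far to the left. Bystander; origin at its underside.
Not all that is in view belongs to the job. What is shaped like the board_next but red is not meant.

How it is judged (in metres and radians):
On the way, in this order (a step that is already met when the one before it is completed fails the run):
1. the plunger is pressed in clear of its hole while the table still stands at the first hole (value of joint plunger above 0.0075 m and value of joint rotary_table below 0.1 rad), for 0.03 s.
2. the table is turned anticlockwise, halfway between the holes (value of joint rotary_table between 0.4 and 0.9 rad), for 0.03 s.
3. the plunger has sprung up in the next hole (value of joint plunger below 0.003 m and value of joint rotary_table between 1.017 and 1.077 rad), for 0.1 s.
At the end, for the whole second after the job is handed in: The plunger is fully up (within 2 mm) in the next hole: the table stands still at 1.047 rad within 0.025 rad, and board_next lies in its nest within 6 mm of the lens axis, the robot clear of everything (value of joint plunger below 0.002 m and value of joint rotary_table between 1.022 and 1.072 rad and velocity of joint rotary_table between -0.05 and 0.05 rad/s and horizontal distance between board_next and lens below 0.006 m and height (world z) of board_next below 0.057 m); the robot touches nothing.
It fails at once if the table is turned the wrong way, or past half the way to the hole after the next (value of joint rotary_table below -0.3 rad or value of joint rotary_table above 1.57 rad).
It fails at once if a board is lifted or knocked out of its nest (height (world z) of any of board_seen, board_next, board_after above 0.0575 m or height (world z) of any of board_seen, board_next, board_after below 0.05 m).
It fails at once if a bystander is lifted, carried or pushed more than 20 mm (distance of any of screwdriver, flux_bottle, tip_jar, screw_cup, parts_tray, solder_reel, tweezers, multimeter from where it was at the start of the episode above 0.02 m).
It also fails if it takes over 42 s, if anything falls off the work surface, if the arm or the gripper's body presses on something with over 40 N, if the wrist force passes 120 N, or if a joint passes its speed limit or range.

## Working session

There is one attempt and no reset: what is moved stays moved. The work goes in short steps, Python scripts to look and compute and a shell command to move; the robot and the scene stay as the last step left them, time stands still between calls to the robot, and variables do not carry over. Pictures are saved under pics/ and viewed, about 8 in all and at most 12, crops included, and the job is handed in when it is done.

```bash
mkdir -p pics; python3 - <<'E'
from plant import arm
import cv2,json
for n in("top","side"):
    f=arm.grab_frame(n); cv2.imwrite(f"pics/{n}0.png",f["pixels"][:,:,::-1])
    print(n,[f[k] for k in("fx","fy","cx","cy","k1")],f["R"],f["t"])
s=arm.read_state();print(s["time"],s["tool_pos"],s["tool_rot"],s["contact_force"],s["gripper_width"])
E
```

```text
top [474.65027477415276, 474.65027477415276, 318.2957000404267, 236.13719591566016, -0.000796974032767833] [[ 0.01506872 -0.99978575  0.01419104]
 [-0.98677079 -0.0171608  -0.16121076]
 [ 0.16141975 -0.01157406 -0.98681797]] [  -6.30752336  539.11702709 1287.81818366]
side [440.23617824554606, 440.23617824554606, 329.9300572840387, 237.13492986629763, -0.044357804754845714] [[-0.9995015  -0.03148672  0.00231023]
 [-0.0225425   0.66051641 -0.75047312]
 [ 0.02210399 -0.75015109 -0.66089693]] [ 521.03825202   76.95162471 1423.31673155]
0.1 [ 152.90379597 -528.00775211  230.82056346] [[ 2.78073832e-01 -9.60559681e-01 -2.07847498e-04]
 [-9.60559162e-01 -2.78073899e-01  1.00191811e-03]
 [-1.02019911e-03 -7.89573903e-05 -9.99999476e-01]] [-0.59856174  0.30595725 -0.10811157] 1.0005939809759683
```

View pics/top0.png

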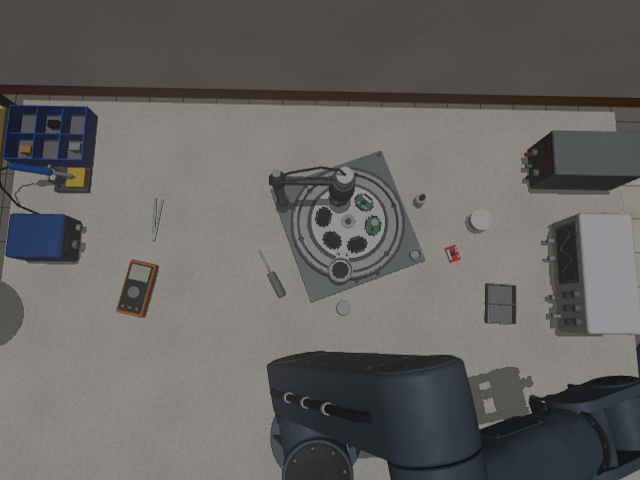

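View pics/side0.png

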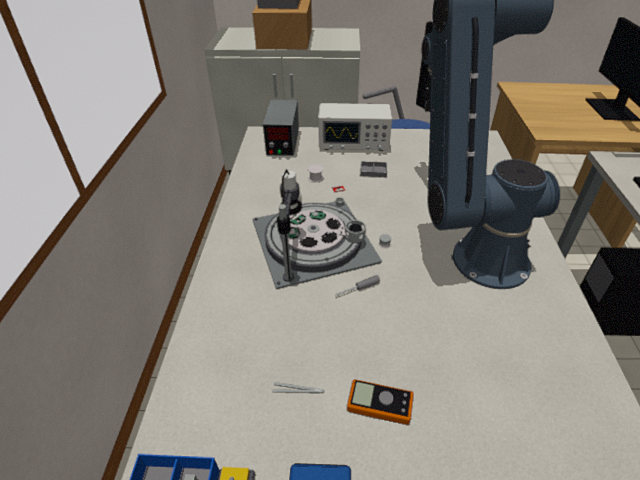

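The top view shows the table centre near (348,221), the collar with its black head at (340,268), the lens tube at (342,185), and boards at (364,203) and (373,225). The side view shows the collar at (356,231).

Things that could be taken for the plunger head (top view): the black nests at (323,216), (332,240) and (356,244), the tip jar (343,308), the cup (415,255), and the lens (342,185). I choose the ring-shaped collar at (340,268) on the arm. The red part at (452,254) is a decoy.

```bash
cat > h.py <<'E'
import numpy as np,cv2
def ray(f,u,v,z):
    p=np.array([(u-f["cx"])/f["fx"],(v-f["cy"])/f["fy"]]);q=p.copy()
    for _ in range(9): q=p/(1+f["k1"]*(q@q))
    R,t=np.array(f["R"]),np.array(f["t"]);c=-R.T@t;d=R.T@np.array([*q,1])
    return c+d*(z-c[2])/d[2]
def proj(f,X):
    x=np.array(f["R"])@np.array(X)+np.array(f["t"]);q=x[:2]/x[2];q=q*(1+f["k1"]*(q@q))
    return q*f["fx"]+[f["cx"],f["cy"]]
def crop(f,u,v,w,h,s):
    return cv2.resize(f["pixels"][v:v+h,u:u+w,::-1],None,fx=s,fy=s,interpolation=cv2.INTER_CUBIC)
E
python3 - <<'E'
from plant import arm
from h import *
a=arm.grab_frame("top");b=arm.grab_frame("side")
A=crop(a,270,145,160,150,4);B=crop(b,245,170,150,120,4)
out=np.zeros((600,640,3),np.uint8);out[:]=A;cv2.imwrite("pics/t1.png",out);cv2.imwrite("pics/s1.png",B)
print(ray(a,348,221,54),ray(a,340,267,84),ray(b,356,230,84))
E
```

```text
[581.87788473 -79.98518526  54.        ] [449.38833496 -56.80087685  84.        ] [439.33825043 -40.62154691  84.        ]
```

View pics/t1.png

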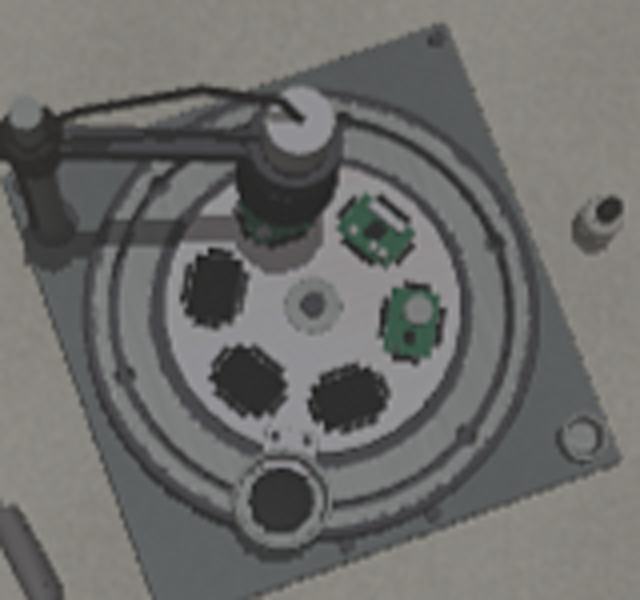

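View pics/s1.png

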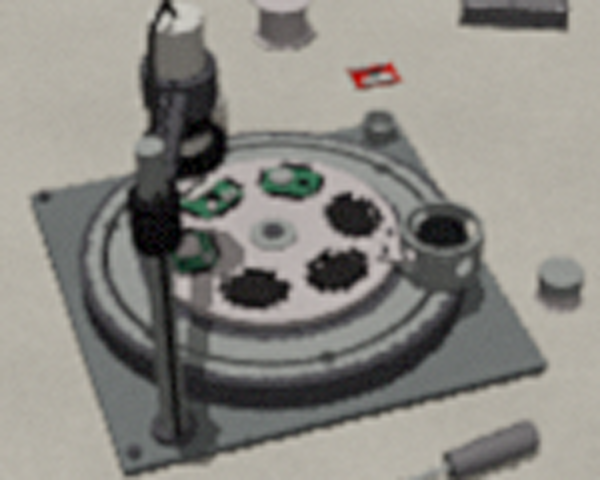

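The crops show, in full top-view pixels: hub (348.3,221), collar rim centre (340.2,269.8), next hole (386.3,253.3) and the other holes. In the side view the rim centre is at (355.7,227.3).

```bash
python3 - <<'E'
from plant import arm
from h import *
a=arm.grab_frame("top");b=arm.grab_frame("side")
T=lambda x,y,z:ray(a,270+x/4-.4,145+y/4-.4,z)
S=lambda x,y,z:ray(b,245+x/4-.4,170+y/4-.4,z)
print("hub",T(313,304,56),S(274,233,56))
print("rim",T(281,499,87),S(443,229,87)); print("head",T(281,500,81))
H=[T(x,y,42) for x,y in((497,243),(465,433),(125,372),(160,184))];print(np.round(H,1))
print("opp mid",(H[0]+H[2])/2,(H[1]+H[3])/2, np.linalg.norm(H[0]-H[2]))
print(S(328,356,42),S(128,178,42),S(380,169,42))
print("jar",ray(a,343,308,30),"cup",T(580,438,32),"bottle",T(610,208,68))
E
```

```text
hub [582.6147124  -79.40956307  56.        ] [579.74294893 -79.67711962  56.        ]
rim [442.76229263 -56.27086169  87.        ] [441.39454657 -52.64865947  87.        ]
head [442.64664774 -56.62604434  81.        ]
[[ 632.  -211.3   42. ]
 [ 495.3 -187.4   42. ]
 [ 534.4   51.3   42. ]
 [ 670.6   29.2   42. ]]
opp mid [583.19148461 -79.97515625  42.        ] [582.99130094 -79.07837583  42.        ] 280.09935682867047
[530.17226875  50.41374865  42.        ] [ 712.94024731 -166.22258611   42.        ] [ 493.28021694 -186.42868668   42.        ]
jar [341.02376025 -69.15268914  30.        ] cup [ 494.45397067 -270.18339227   32.        ] bottle [ 652.43509151 -286.30798079   68.        ]
```

```bash
cat >> h.py <<'E'
def st(*tg):
    from plant import arm
    s=arm.read_state();R=np.array(s["tool_rot"]);p=np.array(s["tool_pos"])
    print(round(s["time"],2),p.round(1),np.round(s["contact_force"],1),round(s["gripper_width"],2),"z",R[:,2].round(3))
    for t in tg: print("to",np.round(t,1),"tool shift",(R.T@(np.array(t)-p)).round(1))
E
python3 -m crank '[{"hand":-1,"tx":-34,"ty":-37},{"hand":-1,"tx":-67,"ty":-74},{"hand":-1,"tx":-101,"ty":-111},{"hand":-1,"tx":-134,"ty":-148},{"hand":-1,"tx":-168,"ty":-185}]' 30
python3 -m crank '[{"hand":-1,"tx":-34,"ty":-37},{"hand":-1,"tx":-67,"ty":-74},{"hand":-1,"tx":-101,"ty":-111},{"hand":-1,"tx":-134,"ty":-148},{"hand":-1,"tx":-168,"ty":-185}]'
python3 -c "
from h import *
st((443,-57,130),(443,-57,100))"
```

```text
0.3 [ 152.9 -528.2  231.1] [ 0.1 -0.  -0.8] 1.0 z [-0.  0. -1.]
to [443 -57 130] tool shift [-371.9 -409.6  101.3]
to [443 -57 100] tool shift [-371.9 -409.6  131.3]invalid input
invalid input
```

```bash
python3 -m crank '[{"hand":-1,"tx":-34,"ty":-37,"tz":0,"ax":0,"ay":0,"az":0},{"hand":-1,"tx":-67,"ty":-74,"tz":0,"ax":0,"ay":0,"az":0},{"hand":-1,"tx":-101,"ty":-111,"tz":0,"ax":0,"ay":0,"az":0},{"hand":-1,"tx":-134,"ty":-148,"tz":0,"ax":0,"ay":0,"az":0},{"hand":-1,"tx":-168,"ty":-185,"tz":0,"ax":0,"ay":0,"az":0}]' 30
python3 -c "
from h import *
st((443,-57,130),(443,-57,100))"
```

```text
time: 0.8
tool_pos: [284.4, -314.0, 231.4]
tool_rot: [[0.278, -0.961, 0.0], [-0.961, -0.278, -0.0], [0.0, -0.0, -1.0]]
contact_force: [2.5, -0.5, 0.1]
gripper_width: 0.141
0.8 [ 284.4 -314.   231.4] [ 2.5 -0.5  0.1] 0.14 z [ 0. -0. -1.]
to [443 -57 130] tool shift [-202.9 -223.6  101.4]
to [443 -57 100] tool shift [-202.9 -223.6  131.4]
```

```bash
python3 -m crank '[{"hand":-1,"tx":-30,"ty":-33,"tz":14,"ax":0,"ay":0,"az":0},{"hand":-1,"tx":-60,"ty":-66,"tz":28,"ax":0,"ay":0,"az":0},{"hand":-1,"tx":-90,"ty":-99,"tz":42,"ax":0,"ay":0,"az":0},{"hand":-1,"tx":-120,"ty":-132,"tz":56,"ax":0,"ay":0,"az":0},{"hand":-1,"tx":-150,"ty":-165,"tz":70,"ax":0,"ay":0,"az":0}]'
python3 -m crank '[{"hand":-1,"tx":-26,"ty":-29,"tz":20,"ax":0,"ay":0,"az":0},{"hand":-1,"tx":-53,"ty":-59,"tz":40,"ax":0,"ay":0,"az":0},{"hand":-1,"tx":-53,"ty":-59,"tz":50,"ax":0,"ay":0,"az":0},{"hand":-1,"tx":-53,"ty":-59,"tz":50,"ax":0,"ay":0,"az":0}]'
python3 - <<'E'
from h import *
from plant import arm
st((443,-57,95))
a=arm.grab_frame("top");b=arm.grab_frame("side")
A=crop(a,290,220,100,100,4);B=crop(b,310,170,100,100,4)
cv2.imwrite("pics/c1.png",np.hstack([A,B]))
p=arm.read_state()["tool_pos"];print(proj(a,p),proj(b,p))
E
```

```text
time: 1.3
tool_pos: [401.4, -124.0, 161.0]
tool_rot: [[0.278, -0.961, 0.001], [-0.961, -0.278, -0.0], [0.001, -0.001, -1.0]]
contact_force: [1.3, -1.3, -0.1]
gripper_width: -0.001
time: 1.7
tool_pos: [441.8, -57.8, 110.1]
tool_rot: [[0.28, -0.96, -0.003], [-0.96, -0.28, 0.001], [-0.001, 0.002, -1.0]]
contact_force: [-0.5, 0.2, 0.8]
gripper_width: -0.0
1.7 [441.8 -57.8 110.1] [-0.5  0.2  0.8] -0.0 z [-0.003  0.001 -1.   ]
to [443 -57  95] tool shift [-0.4 -1.4 15.1]
[341.46100171 268.68908444] [355.35991982 219.63897718]
```

View pics/c1.png

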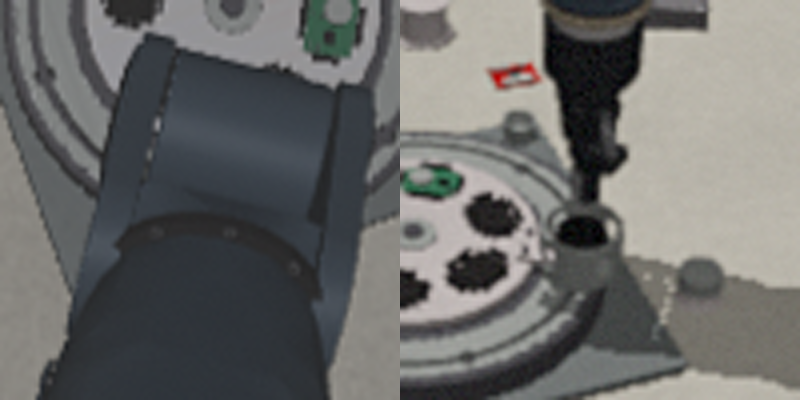

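Side crop: the closed fingertips at about (588,200) are right above the collar opening at (584,230). They are centred to within a few mm, so I press.

```bash
python3 -m crank '[{"hand":-1,"tx":0,"ty":-1,"tz":15,"ax":0,"ay":0,"az":0},{"hand":-1,"tx":0,"ty":-1,"tz":24,"ax":0,"ay":0,"az":0},{"hand":-1,"tx":0,"ty":-1,"tz":24,"ax":0,"ay":0,"az":0}]'
python3 -m crank '[{"hand":-1,"tx":0,"ty":0,"tz":6,"ax":0,"ay":0,"az":0},{"hand":-1,"tx":0,"ty":0,"tz":12,"ax":0,"ay":0,"az":0},{"hand":-1,"tx":0,"ty":0,"tz":15,"ax":0,"ay":0,"az":0},{"hand":-1,"tx":0,"ty":0,"tz":17,"ax":0,"ay":0,"az":0},{"hand":-1,"tx":0,"ty":0,"tz":17,"ax":0,"ay":0,"az":0}]'
python3 - <<'E'
from h import *
C=np.array([582,-79.5]);d0=np.array([443,-57.5])-C
import math
L=[]
for t in(8,18,28,38,48,52,56,60,62,64):
    c,s=math.cos(math.radians(t)),math.sin(math.radians(t)); L.append((*(C+np.array([[c,-s],[s,c]])@d0),69))
st(*L)
E
```

```text
time: 2.1
tool_pos: [442.9, -58.8, 87.0]
tool_rot: [[0.277, -0.961, -0.001], [-0.961, -0.277, 0.0], [-0.0, 0.001, -1.0]]
contact_force: [0.2, 0.3, 0.7]
gripper_width: 0.001
time: 2.6
tool_pos: [443.9, -58.2, 70.4]
tool_rot: [[0.278, -0.961, 0.001], [-0.961, -0.278, -0.0], [0.0, -0.001, -1.0]]
contact_force: [0.2, -0.8, 5.7]
gripper_width: -0.001
2.6 [443.9 -58.2  70.4] [ 0.2 -0.8  5.7] -0.0 z [ 0.001 -0.    -1.   ]
to [441.3 -77.1  69. ] tool shift [17.3  7.8  1.4]
to [ 443.  -101.5   69. ] tool shift [41.3 12.9  1.4]
to [ 448.9 -125.3   69. ] tool shift [65.8 13.9  1.4]
to [ 458.9 -147.7   69. ] tool shift [90.1 10.5  1.4]
to [ 472.6 -168.1   69. ] tool shift [113.5   3.    1.5]
to [ 479.1 -175.5   69. ] tool shift [122.4  -1.1   1.5]
to [ 486.  -182.4   69. ] tool shift [131.   -5.9   1.5]
to [ 493.4 -188.9   69. ] tool shift [139.2 -11.2   1.5]
to [ 497.3 -191.9   69. ] tool shift [143.2 -14.1   1.5]
to [ 501.3 -194.8   69. ] tool shift [147.1 -17.1   1.5]
```

The force of 5.7 N fits the plunger being about 10.5 mm in. Now I turn along the arc.

```bash
python3 -m crank '[{"hand":-1,"tx":0,"ty":0,"tz":1,"ax":0,"ay":0,"az":0},{"hand":-1,"tx":8,"ty":4,"tz":1,"ax":0,"ay":0,"az":0},{"hand":-1,"tx":17,"ty":8,"tz":1,"ax":0,"ay":0,"az":0},{"hand":-1,"tx":29,"ty":11,"tz":1,"ax":0,"ay":0,"az":0},{"hand":-1,"tx":41,"ty":13,"tz":1,"ax":0,"ay":0,"az":0}]'
python3 - <<'E'
from h import *
from plant import arm
a=arm.grab_frame("top");b=arm.grab_frame("side")
cv2.imwrite("pics/c2.png",np.hstack([crop(a,290,170,110,110,3.6),crop(b,260,160,130,110,3.6)]))
st((448.9,-125.3,69),(458.9,-147.7,69),(472.6,-168.1,69),(479.1,-175.5,69))
E
```

```text
time: 3.1
tool_pos: [442.5, -101.3, 69.6]
tool_rot: [[0.278, -0.961, 0.0], [-0.961, -0.278, 0.0], [-0.0, -0.0, -1.0]]
contact_force: [0.1, 2.2, 5.5]
gripper_width: 0.001
3.2 [ 442.7 -102.2   69.6] [ 0.3 -0.5  5.1] -0.0 z [ 0.001 -0.    -1.   ]
to [ 448.9 -125.3   69. ] tool shift [23.9  0.5  0.6]
to [ 458.9 -147.7   69. ] tool shift [48.2 -2.9  0.6]
to [ 472.6 -168.1   69. ] tool shift [ 71.6 -10.4   0.7]
to [ 479.1 -175.5   69. ] tool shift [ 80.5 -14.6   0.7]
```

View pics/c2.png

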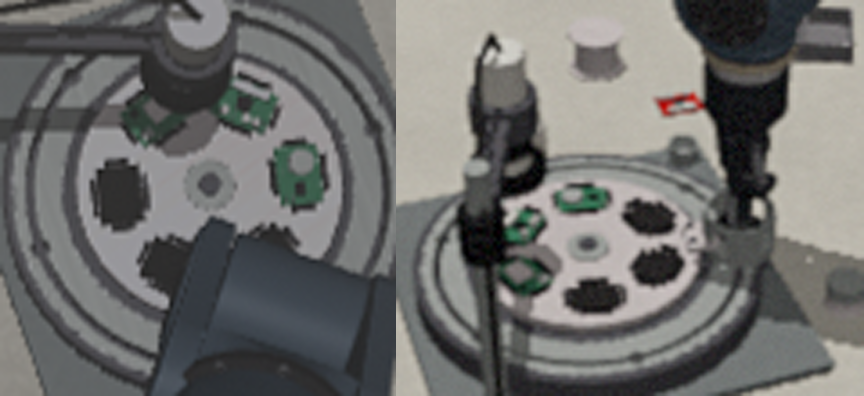

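The table follows: the boards have moved anticlockwise, and the collar with the fingers in it is at (738,222) in the side crop. I carry on to about 48° with the plunger held in.

```bash
python3 -m crank '[{"hand":-1,"tx":12,"ty":1,"tz":1,"ax":0,"ay":0,"az":0},{"hand":-1,"tx":24,"ty":1,"tz":1,"ax":0,"ay":0,"az":0},{"hand":-1,"tx":36,"ty":-1,"tz":1,"ax":0,"ay":0,"az":0},{"hand":-1,"tx":48,"ty":-3,"tz":1,"ax":0,"ay":0,"az":0},{"hand":-1,"tx":60,"ty":-7,"tz":1,"ax":0,"ay":0,"az":0}]'
python3 -m crank '[{"hand":-1,"tx":6,"ty":-2,"tz":0,"ax":0,"ay":0,"az":0},{"hand":-1,"tx":12,"ty":-4,"tz":0,"ax":0,"ay":0,"az":0},{"hand":-1,"tx":12,"ty":-4,"tz":0,"ax":0,"ay":0,"az":0}]'
python3 - <<'E'
from h import *
from plant import arm
a=arm.grab_frame("top");b=arm.grab_frame("side")
cv2.imwrite("pics/c3.png",np.hstack([crop(a,290,170,110,110,3.6),crop(b,260,160,130,110,3.6)]))
st((479.1,-175.5,82),(486,-182.4,82),(493.4,-188.9,82),(497.3,-191.9,82),(501.3,-194.8,82),(508,-199.5,82))
E
```

```text
time: 3.7
tool_pos: [465.6, -157.0, 68.4]
tool_rot: [[0.278, -0.961, -0.001], [-0.961, -0.278, 0.0], [-0.001, 0.001, -1.0]]
contact_force: [-1.3, 0.4, 5.9]
gripper_width: -0.002
time: 4.0
tool_pos: [473.6, -167.9, 68.7]
tool_rot: [[0.278, -0.961, 0.001], [-0.961, -0.278, -0.001], [0.001, -0.001, -1.0]]
contact_force: [-0.2, -0.7, 5.1]
gripper_width: 0.005
4.1 [ 473.4 -167.5   68.6] [ 0.2 -1.   5.4] -0.0 z [ 0.001 -0.    -1.   ]
to [ 479.1 -175.5   82. ] tool shift [  9.3  -3.3 -13.4]
to [ 486.  -182.4   82. ] tool shift [ 17.9  -8.  -13.3]
to [ 493.4 -188.9   82. ] tool shift [ 26.2 -13.3 -13.3]
to [ 497.3 -191.9   82. ] tool shift [ 30.1 -16.2 -13.3]
to [ 501.3 -194.8   82. ] tool shift [ 34.  -19.2 -13.3]
to [ 508.  -199.5   82. ] tool shift [ 40.4 -24.4 -13.3]
```

View pics/c3.png

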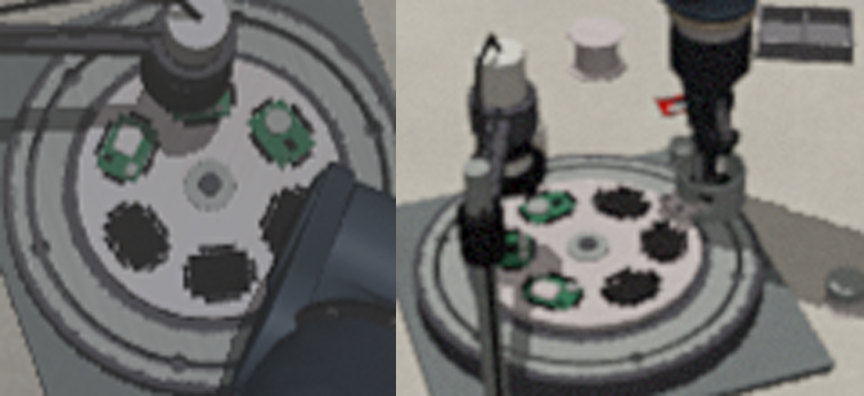

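The table is near 45–48°: two nests have gone past and the hole is not yet reached. Now I lift off the head but stay inside the collar (z 82), and push on the collar wall until the plunger drops into the hole.

```bash
python3 -m crank '[{"hand":-1,"tx":0,"ty":0,"tz":-6,"ax":0,"ay":0,"az":0},{"hand":-1,"tx":0,"ty":0,"tz":-13,"ax":0,"ay":0,"az":0},{"hand":-1,"tx":9,"ty":-3,"tz":-13,"ax":0,"ay":0,"az":0},{"hand":-1,"tx":14,"ty":-6,"tz":-13,"ax":0,"ay":0,"az":0},{"hand":-1,"tx":18,"ty":-8,"tz":-13,"ax":0,"ay":0,"az":0}]'
python3 -m crank '[{"hand":-1,"tx":2,"ty":-1,"tz":0,"ax":0,"ay":0,"az":0},{"hand":-1,"tx":4,"ty":-3,"tz":0,"ax":0,"ay":0,"az":0},{"hand":-1,"tx":6,"ty":-4,"tz":0,"ax":0,"ay":0,"az":0},{"hand":-1,"tx":8,"ty":-5,"tz":0,"ax":0,"ay":0,"az":0},{"hand":-1,"tx":8,"ty":-5,"tz":0,"ax":0,"ay":0,"az":0}]'
python3 - <<'E'
from h import *
st((497.3,-191.9,82),(501.3,-194.8,82),(508,-199.5,82))
E
```

```text
time: 4.6
tool_pos: [485.6, -182.4, 81.0]
tool_rot: [[0.278, -0.961, -0.001], [-0.961, -0.278, 0.001], [-0.001, 0.001, -1.0]]
contact_force: [-2.4, 3.2, 2.6]
gripper_width: 0.002
time: 5.1
tool_pos: [492.9, -188.6, 81.2]
tool_rot: [[0.278, -0.961, 0.0], [-0.961, -0.278, 0.0], [-0.0, -0.0, -1.0]]
contact_force: [-2.0, 1.9, 0.3]
gripper_width: 0.0
5.1 [ 492.9 -188.6   81.2] [-2.   1.9  0.3] 0.0 z [ 0.  0. -1.]
to [ 497.3 -191.9   82. ] tool shift [ 4.4 -3.4 -0.8]
to [ 501.3 -194.8   82. ] tool shift [ 8.3 -6.4 -0.8]
to [ 508.  -199.5   82. ] tool shift [ 14.6 -11.5  -0.8]
```

The lateral force of about 2.8 N shows the fingers are pushing the collar wall. I continue in small steps.

```bash
python3 -m crank '[{"hand":-1,"tx":1,"ty":-1,"tz":-1,"ax":0,"ay":0,"az":0},{"hand":-1,"tx":2.5,"ty":-2,"tz":-1,"ax":0,"ay":0,"az":0},{"hand":-1,"tx":4,"ty":-3,"tz":-1,"ax":0,"ay":0,"az":0},{"hand":-1,"tx":4,"ty":-3,"tz":-1,"ax":0,"ay":0,"az":0}]'
python3 -m crank '[{"hand":-1,"tx":1,"ty":-1,"tz":0,"ax":0,"ay":0,"az":0},{"hand":-1,"tx":2.5,"ty":-2,"tz":0,"ax":0,"ay":0,"az":0},{"hand":-1,"tx":2.5,"ty":-2,"tz":0,"ax":0,"ay":0,"az":0}]'
python3 - <<'E'
from h import *
from plant import arm
b=arm.grab_frame("side");a=arm.grab_frame("top")
cv2.imwrite("pics/c4.png",np.hstack([crop(a,290,170,110,110,3.6),crop(b,260,160,130,110,3.6)]))
st((501.3,-194.8,82),(508,-199.5,82))
E
```

```text
time: 5.5
tool_pos: [496.9, -191.8, 82.3]
tool_rot: [[0.278, -0.961, 0.0], [-0.961, -0.278, -0.0], [0.0, -0.0, -1.0]]
contact_force: [-1.7, 2.4, -2.0]
gripper_width: 0.001
time: 5.8
tool_pos: [499.6, -193.6, 82.3]
tool_rot: [[0.278, -0.961, 0.0], [-0.961, -0.278, -0.0], [0.0, -0.0, -1.0]]
contact_force: [-2.5, 2.0, -2.1]
gripper_width: 0.001
5.9 [ 499.5 -193.6   82.4] [-1.5  2.  -1.2] -0.0 z [ 0. -0. -1.]
to [ 501.3 -194.8   82. ] tool shift [ 1.7 -1.4  0.4]
to [ 508.  -199.5   82. ] tool shift [ 8.  -6.5  0.4]
```

View pics/c4.png

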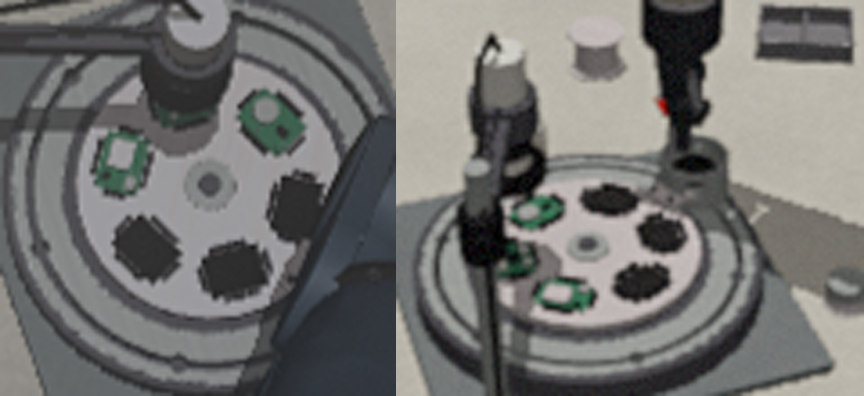

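The fingers are against the collar's leading wall (side crop: tip at about (685,150), rim centre about (695,165)). The table still moves with only light drag, so it is not locked yet. I continue.

```bash
python3 -m crank '[{"hand":-1,"tx":1,"ty":-1,"tz":0,"ax":0,"ay":0,"az":0},{"hand":-1,"tx":2,"ty":-1.5,"tz":0,"ax":0,"ay":0,"az":0},{"hand":-1,"tx":2,"ty":-1.5,"tz":0,"ax":0,"ay":0,"az":0}]'
python3 -m crank '[{"hand":-1,"tx":1,"ty":-1,"tz":0,"ax":0,"ay":0,"az":0},{"hand":-1,"tx":2,"ty":-1.5,"tz":0,"ax":0,"ay":0,"az":0},{"hand":-1,"tx":2,"ty":-1.5,"tz":0,"ax":0,"ay":0,"az":0}]'
python3 - <<'E'
from h import *
from plant import arm
a=arm.grab_frame("top")
C=np.array([582,-79.5])
# angle of white/green board_after etc: green mask centroids on the board plane
hsv=cv2.cvtColor(a["pixels"],cv2.COLOR_RGB2HSV);m=cv2.inRange(hsv,(50,70,30),(90,255,200))
n,l,s,c=cv2.connectedComponentsWithStats(m)
for i in range(1,n):
    if s[i,4]>25 and 290<c[i][0]<400 and 170<c[i][1]<280:
        p=ray(a,*c[i],57)[:2]-C;print(c[i].round(1),s[i,4],np.hypot(*p).round(1),np.degrees(np.arctan2(p[1],p[0])).round(1))
E
```

```text
time: 6.2
tool_pos: [501.5, -195.0, 82.3]
tool_rot: [[0.278, -0.961, 0.0], [-0.961, -0.278, -0.0], [0.0, -0.0, -1.0]]
contact_force: [-2.1, 3.7, -1.2]
gripper_width: 0.004
time: 6.5
tool_pos: [503.5, -196.6, 82.3]
tool_rot: [[0.278, -0.961, 0.0], [-0.961, -0.278, -0.0], [0.0, -0.0, -1.0]]
contact_force: [-1.6, 2.8, 0.1]
gripper_width: 0.0
[364.6 204.4] 96 66.7 -44.4
[320.4 219.7] 38 77.0 88.8
```

```bash
python3 -m crank '[{"hand":-1,"tx":1,"ty":-1,"tz":0,"ax":0,"ay":0,"az":0},{"hand":-1,"tx":2,"ty":-1.5,"tz":0,"ax":0,"ay":0,"az":0},{"hand":-1,"tx":2,"ty":-1.5,"tz":0,"ax":0,"ay":0,"az":0}]'
cat > ang.py <<'E'
from h import *
from plant import arm
def ang(pix,a):
    C=np.array([582,-79.5]);hsv=cv2.cvtColor(pix,cv2.COLOR_RGB2HSV);m=cv2.inRange(hsv,(50,70,30),(90,255,200))
    n,l,s,c=cv2.connectedComponentsWithStats(m)
    for i in range(1,n):
        if s[i,4]>25 and 290<c[i][0]<400 and 170<c[i][1]<280:
            p=ray(a,*c[i],57)[:2]-C;print(c[i].round(1),s[i,4],np.hypot(*p).round(1),np.degrees(np.arctan2(p[1],p[0])).round(1))
a=arm.grab_frame("top");print("now");ang(a["pixels"],a)
if __name__=="__main__": print("start");ang(cv2.imread("pics/top0.png")[:,:,::-1].copy(),a)
E
python3 ang.py
```

```text
time: 6.85
tool_pos: [506.1, -198.6, 82.7]
tool_rot: [[0.278, -0.961, 0.002], [-0.961, -0.278, -0.001], [0.002, -0.001, -1.0]]
contact_force: [0.6, 0.5, -0.1]
gripper_width: -0.0
now
[363.8 203.7] 97 66.7 -41.8
[323.2 217.8] 77 69.7 84.0
start
[359.4 200.9] 57 65.9 -29.1
[368.1 204.7] 28 73.6 -50.3
[371.5 226.6] 100 67.8 -103.0
```

The table has now turned about 61°, and the side force has gone to zero, as it would if the taper had pulled the table ahead. A small push will test the lock.

```bash
python3 -m crank '[{"hand":-1,"tx":1,"ty":-1,"tz":0,"ax":0,"ay":0,"az":0},{"hand":-1,"tx":1.5,"ty":-1.5,"tz":0,"ax":0,"ay":0,"az":0},{"hand":-1,"tx":1.5,"ty":-1.5,"tz":0,"ax":0,"ay":0,"az":0}]'; python3 ang.py | head -3
```

```text
time: 7.2
tool_pos: [507.4, -199.1, 82.4]
tool_rot: [[0.278, -0.961, 0.0], [-0.961, -0.278, -0.0], [0.0, -0.0, -1.0]]
contact_force: [-0.5, 0.1, 0.5]
gripper_width: 0.001
now
[363.9 203.7] 95 66.7 -42.1
[320.4 218. ] 53 77.2 85.2
```

```bash
python3 -m crank '[{"hand":-1,"tx":1,"ty":-1,"tz":0,"ax":0,"ay":0,"az":0},{"hand":-1,"tx":2,"ty":-1.5,"tz":0,"ax":0,"ay":0,"az":0},{"hand":-1,"tx":2,"ty":-1.5,"tz":0,"ax":0,"ay":0,"az":0}]'; python3 ang.py | head -3
```

```text
time: 7.55
tool_pos: [509.3, -200.5, 82.3]
tool_rot: [[0.278, -0.961, 0.0], [-0.961, -0.278, -0.0], [0.0, -0.0, -1.0]]
contact_force: [-0.1, 0.7, -1.1]
gripper_width: 0.0
now
[363.6 203.6] 96 66.5 -41.3
[327.6 216. ] 27 58.3 77.7
```

```bash
python3 -m crank '[{"hand":-1,"tx":1,"ty":-1,"tz":0,"ax":0,"ay":0,"az":0},{"hand":-1,"tx":2,"ty":-1.5,"tz":0,"ax":0,"ay":0,"az":0},{"hand":-1,"tx":2,"ty":-1.5,"tz":0,"ax":0,"ay":0,"az":0}]'; python3 ang.py | head -3; python3 -c "
from h import *
st()"
```

```text
time: 7.9
tool_pos: [510.4, -201.4, 82.0]
tool_rot: [[0.278, -0.961, -0.002], [-0.961, -0.278, 0.001], [-0.002, 0.002, -1.0]]
contact_force: [-4.0, 4.2, 2.4]
gripper_width: 0.001
now
[363.4 203.7] 95 66.0 -41.1
[327.6 216.4] 27 58.1 78.7
7.95 [ 510.4 -201.3   82. ] [-4.9  3.6  3.2] -0.0 z [-0.002  0.001 -1.   ]
```

The force rises to about 6 N, the finger stalls and the table stays still, so it is locked. I back off the wall, then go up and away.

```bash
python3 -m crank '[{"hand":-1,"tx":-4,"ty":3,"tz":0,"ax":0,"ay":0,"az":0},{"hand":-1,"tx":-9,"ty":7,"tz":-2,"ax":0,"ay":0,"az":0},{"hand":-1,"tx":-9,"ty":7,"tz":-20,"ax":0,"ay":0,"az":0},{"hand":-1,"tx":-9,"ty":7,"tz":-60,"ax":0,"ay":0,"az":0},{"hand":-1,"tx":-9,"ty":7,"tz":-105,"ax":0,"ay":0,"az":0}]'
python3 -m crank '[{"hand":-1,"tx":30,"ty":35,"tz":-20,"ax":0,"ay":0,"az":0},{"hand":-1,"tx":60,"ty":70,"tz":-40,"ax":0,"ay":0,"az":0},{"hand":-1,"tx":90,"ty":105,"tz":-40,"ax":0,"ay":0,"az":0},{"hand":-1,"tx":120,"ty":140,"tz":-40,"ax":0,"ay":0,"az":0},{"hand":-1,"tx":150,"ty":175,"tz":-40,"ax":0,"ay":0,"az":0}]'
python3 - <<'E'
from h import *
from plant import arm
st()
a=arm.grab_frame("top");b=arm.grab_frame("side")
cv2.imwrite("pics/c5.png",np.hstack([crop(a,290,160,110,120,3.6),crop(b,260,155,110,120,3.6)]))
E
python3 ang.py
```

```text
time: 8.45
tool_pos: [501.1, -194.9, 187.9]
tool_rot: [[0.278, -0.961, -0.002], [-0.961, -0.278, 0.001], [-0.001, 0.001, -1.0]]
contact_force: [-0.0, -0.1, 0.8]
gripper_width: 0.003
time: 8.95
tool_pos: [374.2, -389.3, 227.8]
tool_rot: [[0.278, -0.961, 0.001], [-0.961, -0.278, -0.001], [0.001, -0.0, -1.0]]
contact_force: [1.0, -0.3, -0.4]
gripper_width: -0.002
8.95 [ 374.2 -389.3  227.8] [ 1.  -0.3 -0.4] -0.0 z [ 0.001 -0.001 -1.   ]
now
[363.5 203.5] 94 66.6 -40.9
[320.2 219. ] 47 77.7 87.4
[327.5 216. ] 28 58.4 77.7
start
[359.4 200.9] 57 65.9 -29.1
[368.1 204.7] 28 73.6 -50.3
[371.5 226.6] 100 67.8 -103.0
```

View pics/c5.png

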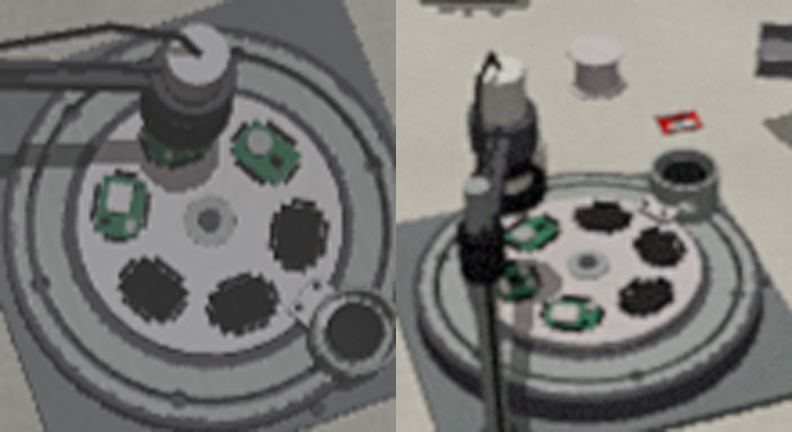

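The collar is at (352,333) in the top crop with the head high in it, the boards are in their nests, and one is under the lens. I check the collar's turn against the start.

```bash
python3 - <<'E'
from h import *
from plant import arm
a=arm.grab_frame("top");b=arm.grab_frame("side");C=np.array([582,-79.5])
f=lambda p:np.degrees(np.arctan2(*(p[:2]-C)[::-1]))%360
s=(442.76,-56.27);p=ray(a,290+352/3.6-.4,160+332/3.6-.4,87);q=ray(b,260+(686-396)/3.6-.4,155+170/3.6-.4,87)
print(p,q,f(p)-f(np.array(s)),f(q)-f(np.array((441.4,-52.65))))
# black head centroid, before vs now, through same mask
for n,im,(u,v) in(("start",cv2.imread("pics/top0.png")[:,:,::-1],(340,269)),("now",a["pixels"],(388,252))):
    w=im[v-9:v+10,u-9:u+10].max(2)<60;y,x=np.nonzero(w);r=ray(a,x.mean()+u-9,y.mean()+v-9,81);print(n,w.sum(),r,f(r))
E
```

```text
[ 492.35443296 -184.51228988   87.        ] [ 492.09763116 -184.95055466   87.        ] 58.98535902481433 60.362040039838774
start 191 [442.51015201 -56.41021886  81.        ] 170.60104484900583
now 186 [ 494.1574755  -187.72661611   81.        ] 230.93536379911518
```

```bash
python3 -c "
from plant import arm
arm.close_job();print(arm.read_state()['time'])"
```

```text
the job is handed in; nothing more can be done
the job is handed in; nothing more can be done
```

I turned the table one hole anticlockwise, the plunger is back up and locked in the next hole, and the job is handed in. No verdict was reported.

I pressed the plunger in about 12 mm with closed fingertips and dragged the table round to about 48°. Then I lifted off the head and pushed on the inside of the collar until the plunger sprang into the hole. The whole job took about 9 s of the 42 s allowed.

**Last checks:**
- **Turn:** the plunger head moved 60.3° between the first and last top pictures. Collar-rim readings gave 59.0° from the top and 60.4° from the side. Board_after gave about 62°, which is a rougher figure because the green patch is partly hidden.
- **Lock:** a further push raised the side force to about 6 N without turning the table.
- **Plunger up:** the head looks as large from above as at the start. I could not measure its height directly.
- **Scene:** the boards lie in their nests in the last picture, with one under the lens. That one is board_next by its place in the order, but the lens mostly hides it, so I did not measure its 6 mm. I did not measure the bystanders; the arm's path stayed clear of them. The arm was clear of everything when I handed in.

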